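# Fish a dropped heatsink out from under the instrument riser

### The arm

A 6-joint arm with a two-finger parallel gripper is mounted at the origin on the work surface. World frame = base frame: x ahead of the robot, y to its left, z up, the work surface at z = 0. Lengths are in m, angles in rad, forces in N, time in s.
With the tool pointing down it reaches from about 0.3 to 0.775 m from the base axis. Payload 14.6 kg.
Tool frame: the origin (TCP) lies midway between the tips of the shut fingers; the grasp point (between the pads) lies 19 mm behind it; y points along the fingers, x is the direction in which the jaws open and shut, and the axes are right-handed (so a half turn about y gives the same grasp; the last joint's range is limited). The gripper opens to 85 mm and grips with 20 to 120 N. Pads are 22 mm wide; open, the fingers measure 114 mm over their backs; the gripper's body (76 mm by 85 mm) begins 54 mm behind the grasp point. The pads swing forward as they close: fully open they stand 13 mm farther back than shut.
Start: joints at [1.169, 0.3, 1.521, -0, 1.321, -0.067], TCP at [0.181, 0.519, 0.231] pointing down, gripper open.
Joint ranges: [-3.03, 3.03], [-0.79, 2.21], [0.23, 2.52], [-1.04, 4.18], [0, 3.07], [-2.55, 2.55]. Speed limits (rad/s): [2.22, 2.22, 2.57, 3.14, 3.14, 3.14].

### API

Orientations are given as a rotation vector (axis times angle).
In Python, from bench import * gives the robot as it stands.
- The arm moves only by the tool arm_command, never from a script. Its argument "increments" is a list of rows, each a list of 4 numbers: the shift along the world's x, y, z in units of 30 mm (1.0 is 30 mm), then the turn about the world's z in units of 6 degrees (1.0 is 6 degrees). A call has 1 to 12 rows; each row is the pose to reach, as a shift and turn from the pose measured when the call began; what a row does not reach only later rows make up. A row lasts 1/10 s, in which the tool goes at most 50 mm and 8.59 degrees, less where a joint would pass 70% of its speed; a pose out of reach is approached as far as the arm can. A call with a gripper value outside its range is refused whole. "jaw" is the opening, from -1 (shut) to 1 (fully open), set as the call begins (left out, the last holds). The fingers move at their own pace and stop on an object; the grip force is fixed at half the most. Time passes only in rows, so rows that repeat a pose let the fingers close. It gives the time, the measured TCP pose, the force and the opening at its end, in the units of the state.
- get_state(): the state, without advancing time (a new reading comes with each control period).
- snapshot(name): name is "side" or "top" or "wrist"; returns the picture (420x560x3 uint8, blue, green, red); there is no depth.
- calibration(name): a dict with "vfov" (degrees; the focal length in pixels is half the picture's height over the tangent of half this angle, whatever the lens; pixels are square), "cx", "cy" (the principal point, pixels), "eye" and "rotation" of the camera in the world; the wrist camera has in their place "hand_eye" (4x4, takes a point from camera to tool coordinates, whose origin is the TCP and whose axes are the tool frame's). Camera axes: x right, y down, z forward; pixel columns grow to the right and rows downward; lengths in m; the calibration is good to about 2 mm. A picture is of the moment at which its call begins: read the wrist's pose just before it. calibration takes no time and is no camera call.
- hand_in(): hands the job in, once; it reports no verdict.
Trained networks look in the newest picture that a camera, given by its name, has taken for a name from the list of things; names that differ only in an ending like _2 or _b are one class to them, and where a whole thing is asked for, a point or a joint stands for the part that bears it (a point fixed in the world has none). Each returns a list of dicts, best first, with "score" (0 to 1); they miss things now and then, are a little off and sometimes report something else, mostly with a low value. They report only what shows in the picture. A call takes as long as a camera call. They do not tell look-alikes from the thing itself.
- silhouettes(camera, target): "region" (420x560 bool, what is visible of it) and "pixel" ([column, row] in pixels, amid what is visible of it).
The state is a dict: "time": time; "q": joint angles; "dq": joint speeds; "effort": joint torques, N m; "position": TCP position; "tool_rot": TCP orientation; "ft_force": force on the tool from outside, world axes, zero at the start; "torque": the same for the moment, N m; "gripper_width": finger opening in m.
Only numpy, scipy, OpenCV 4.12 (cv2) and the standard library are available. Lean on these libraries where they do the work, as an engineer would, in place of code of your own. Each camera call takes 0.05 s, during which the arm holds its last target.

### The job

The finned heatsink has slid under the low slatted instrument shelf. With the flat hooked probe lying on the mat, reach in under the shelf and drag the heatsink out onto the mat in front until all of it is clear of the shelf, without touching it with the gripper, then leave the probe lying flat on the mat, also clear of the shelf. Do not displace the terminal block under the shelf, nor the solder spool, the circuit board and the cutters.

Things in the scene. Friction and masses are not known exactly. Their poses are not given: they have to be found in the camera images.
- riser: Fixed low grey shelf, open only at its front (its -x side, facing the robot's right). Origin: centre of footprint. Front edge x -100 mm, inside of back wall +92, of side walls y +-180; free height below 50 mm, top 58: 8 mm slats along x, 20 mm gaps (see through them). A meter stands on it at x -45..85, y 80..176, top z 133 mm. Its +y end is nearer the robot.
- heatsink: Bare aluminium finned block 70 (its x) x 44 (its y) x 22 mm, about 0.1 kg; slides. Origin: centre of its underside. Starts wholly under the shelf, lengthwise front to back within 0.4 rad, with 100 mm or more free beside it towards the shelf's +y and 45 mm or more behind it.
- probe: Flat L-hook lying on the mat, 0.11 kg: bar 20 wide, 5 thick, along its x from -10 to 205 mm; at the end a toe (x 199..205, y -60..10, 16 mm high) sticks out 50 mm to its -y. At its origin a black upright handle 30 (x) x 24 (y) mm, up to z 76, on a 36 x 46 x 6 foot: grip it from above across the 24 mm. Origin: underside, handle's middle. Blade parallel to the shelf's x: toe points to shelf -y.
- probe_hook (a point): The inner corner of the probe's hook, where the toe leaves the bar: 199 mm ahead of the probe's origin (its x), y -10 mm, 8 mm above the underside.
- terminal_block: Grey plastic terminal block 60 x 30 x 22 mm, lying under the same shelf towards its -y end (away from the robot), lengthwise front to back; stays where it is. Origin: centre of its underside.
- spool: Solder spool with white flanges standing on end on the mat, 60 mm diameter, 52 mm high; stays where it is. Origin: centre of its underside.
- board: Green circuit board 100 x 130 mm on four 20 mm steel pillars, about 33 mm high over its parts; stays where it is. Origin: centre, on the mat.
- cutters: Side cutters with blue-grey handles lying on the mat, about 125 mm long (its x, jaws to +x), 65 mm wide, 16 mm high; stay where they are. Origin: near the pivot, on the mat.
There are look-alikes about, which are no part of the job. Leave any turquoise look-alike of the probe alone. What is shaped like the heatsink but yellow is not meant.

How it is judged:
By the outcome, as a careful person would: the job done as asked, in the order asked, and still so for the second after the job is handed in, with the robot touching nothing.
It also fails if it takes over 48 s, if anything falls off the work surface, if the arm or the gripper's body presses on something with over 40 N, if the wrist force passes 120 N, or if a joint passes its speed limit or range.

## Working session

There is one attempt and no reset: what is moved stays moved. The work goes in short steps, Python scripts to look and compute and a tool call to move; the robot and the scene stay as the last step left them, time stands still between calls to the robot, and variables do not carry over. Pictures are saved under pics/ and viewed, and the job is handed in when it is done.

Besides the shell and the picture viewer there is one more tool, called after ">>>" by a JSON object that holds its "fn" and its "kwargs". arm_command: Moves the arm, as the interface text tells. Its arguments: {"type":"object","properties":{"increments":{"type":"array","items":{"type":"array","items":{"type":"number"}}},"jaw":{"type":"number"}},"required":["increments"]}

```bash
ls; mkdir -p pics; python3 - <<'E'
from bench import *
import cv2
s=get_state();print(s)
for n in("side","top","wrist"):
    cv2.imwrite(f"pics/{n}0.png",snapshot(n)); print(n,calibration(n))
E
```

```text
pics
{'time': 0.0, 'q': array([ 1.16939878e+00,  3.00487823e-01,  1.52157464e+00,  2.17532874e-06,
        1.32072753e+00, -6.65965598e-02]), 'dq': array([-1.04342199e-03,  6.97638375e-04,  2.40213437e-03, -1.66935083e-03,
       -1.37798056e-03,  4.97600239e-05]), 'effort': array([ 1.72585012e-03, -5.43498516e+01, -3.61794698e+01,  1.80379521e-05,
        4.01411962e-03, -3.89436877e-05]), 'position': array([0.18062725, 0.51924258, 0.23071487]), 'tool_rot': array([-1.34983198, -0.95836895,  0.96005922]), 'ft_force': array([-0.11929795, -0.52706325, -0.43942054]), 'torque': array([-0.01536602, -0.0845357 ,  0.02625519]), 'gripper_width': 0.08542436879407121}
side {'vfov': 47.18547367932044, 'cx': 279.87200249868636, 'cy': 217.4974375820992, 'eye': array([0.41084626, 0.9185776 , 0.79751383]), 'rotation': array([-0.16235315,  2.80549023, -1.30941926])}
top {'vfov': 57.77980228144958, 'cx': 277.39509099584944, 'cy': 215.1405887115433, 'eye': array([0.42994119, 0.01991665, 1.22029237]), 'rotation': array([-2.19414348,  2.19949095, -0.03874826])}
wrist {'vfov': 64.09841841502282, 'cx': 278.7800892388292, 'cy': 209.7357545827276, 'hand_eye': array([[ 9.99999914e-01, -3.00710020e-04, -2.85422391e-04,
         6.10913708e-04],
       [ 1.86834694e-04, -2.87715378e-01,  9.57715942e-01,
        -1.41522753e-01],
       [-3.70115191e-04, -9.57715913e-01, -2.87715297e-01,
         7.41940163e-02],
       [ 0.00000000e+00,  0.00000000e+00,  0.00000000e+00,
         1.00000000e+00]])}
```

View pics/top0.png

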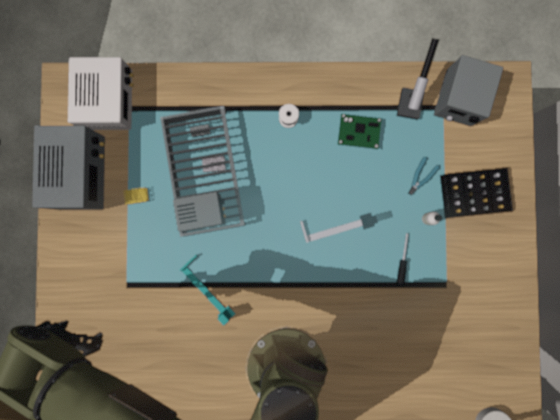

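View pics/side0.png

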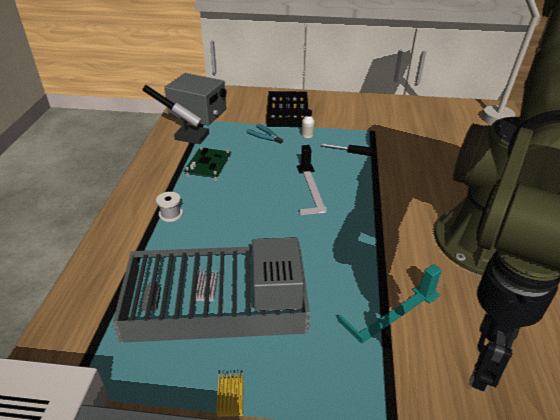

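View pics/wrist0.png

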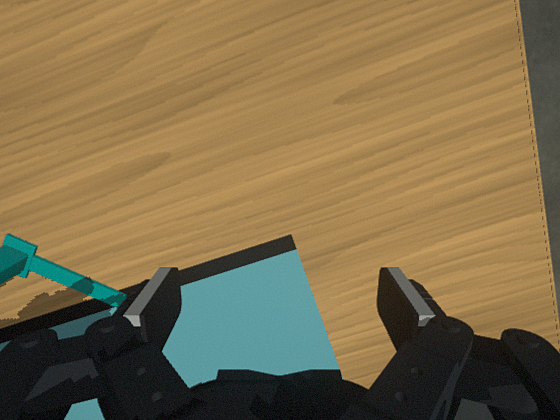

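The top view shows the candidates. Light grey probe: handle (368,220), toe end (305,232). The turquoise look-alike at (205,290) must be left alone. Aluminium heatsink under the slats around (213,163), the yellow look-alike at (138,195) isn't meant, terminal block at (203,128). I choose the grey probe and the bare block under the slats; next I'll check them in crops.

```bash
cat > h.py <<'E'
import numpy as np, cv2
from scipy.spatial.transform import Rotation as R
from bench import *
def K(c):
    f=210/np.tan(np.radians(c["vfov"]/2)); return np.array([[f,0,c["cx"]],[0,f,c["cy"]],[0,0,1]])
def campose(n,s=None):
    c=calibration(n)
    if n!="wrist":
        r=c["rotation"]; r=np.array(r); r=R.from_rotvec(r).as_matrix() if r.shape==(3,) else r
        return K(c),r,np.array(c["eye"])
    T=np.eye(4);T[:3,:3]=R.from_rotvec(s["tool_rot"]).as_matrix();T[:3,3]=s["position"]
    T=T@c["hand_eye"];return K(c),T[:3,:3],T[:3,3]
def unproj(P,uv,z):
    k,r,e=P; uv=np.atleast_2d(uv).astype(float)
    d=(r@np.linalg.inv(k)@np.c_[uv,np.ones(len(uv))].T).T
    t=(z-e[2])/d[:,2]; return e+t[:,None]*d
def proj(P,X):
    k,r,e=P; x=(np.atleast_2d(X)-e)@r; p=(k@x.T).T; return p[:,:2]/p[:,2:]
def box(P,img,pose,lo,hi,col):
    x,y,th=pose; c,s=np.cos(th),np.sin(th)
    v=np.array([[a,b,d] for a in(lo[0],hi[0]) for b in(lo[1],hi[1]) for d in(lo[2],hi[2])])
    w=np.c_[x+c*v[:,0]-s*v[:,1],y+s*v[:,0]+c*v[:,1],v[:,2]]
    p=proj(P,w)
    for i in range(8):
        for j in range(i):
            if bin(i^j).count("1")==1: cv2.line(img,tuple(int(t) for t in np.round(p[i]*8)),tuple(int(t) for t in np.round(p[j]*8)),col,1,cv2.LINE_AA,3)
E
python3 - <<'E'
from h import *
for n in("top","side"):
    P=campose(n); im=cv2.imread(f"pics/{n}0.png")
    for t in("probe","heatsink","riser","terminal_block","spool","board","cutters"):
        for d in silhouettes(n,t)[:3]:
            m=d["region"].astype(np.uint8); r=cv2.minAreaRect(np.argwhere(m)[:,::-1].astype(np.float32)) if m.any() else None
            print(n,t,round(d["score"],2),np.round(d["pixel"]),m.sum(),np.round(unproj(P,d["pixel"],0.0)[0],3),r)
            np.save(f"pics/m_{n}_{t}.npy",m) if not d["score"]<.3 else 0
i=cv2.imread("pics/top0.png")
cv2.imwrite("pics/c1.png",cv2.resize(i[95:245,155:260],None,fx=4,fy=4,interpolation=cv2.INTER_CUBIC))
cv2.imwrite("pics/c2.png",cv2.resize(i[195:255,290:400],None,fx=7,fy=7,interpolation=cv2.INTER_CUBIC))
i=cv2.imread("pics/side0.png")
cv2.imwrite("pics/c3.png",cv2.resize(i[130:345,110:340],None,fx=2.7,fy=2.7,interpolation=cv2.INTER_CUBIC))
E
```

```text
top probe 0.96 [213. 299.] 498 [0.214 0.233 0.   ] ((204.75001525878906, 294.2500305175781), (69.29645538330078, 16.26345443725586), 45.0)
top probe 0.76 [347. 225.] 585 [ 0.448 -0.194  0.   ] ((340.75, 229.25001525878906), (14.23024845123291, 73.9972915649414), 71.56504821777344)
top heatsink 0.7 [139. 198.] 346 [0.536 0.475 0.   ] ((136.21998596191406, 196.0399932861328), (14.849242210388184, 23.334524154663086), 81.8698959350586)
top heatsink 0.54 [212. 161.] 206 [0.657 0.238 0.   ] ((213.22250366210938, 163.69651794433594), (13.457060813903809, 21.364036560058594), 81.25383758544922)
top riser 0.59 [199. 196.] 3973 [0.543 0.282 0.   ] ((202.16847229003906, 170.69149780273438), (121.88473510742188, 66.39656829833984), 80.66500091552734)
top terminal_block 0.67 [198. 130.] 151 [0.758 0.285 0.   ] ((199.00001525878906, 131.00001525878906), (10.850333213806152, 17.426292419433594), 80.53767395019531)
top spool 0.67 [290. 115.] 338 [ 0.806 -0.013  0.   ] ((288.0, 116.0), (22.0, 18.0), 90.0)
top board 0.87 [358. 131.] 1299 [ 0.754 -0.233  0.   ] ((359.1158752441406, 131.4573211669922),
[... 1123 characters left out ...]
130371094), (16.08152198791504, 25.691213607788086), 11.309932708740234)
side spool 0.75 [164. 203.] 603 [ 0.825 -0.05   0.   ] ((168.55999755859375, 206.4199981689453), (29.557065963745117, 23.617366790771484), 81.8698959350586)
side board 0.93 [206. 162.] 908 [ 0.762 -0.258  0.   ] ((205.95840454101562, 162.38841247558594), (44.246761322021484, 29.119054794311523), 6.115502834320068)
side board 0.31 [234. 295.] 12715 [0.582 0.244 0.   ] ((208.5609588623047, 291.3527526855469), (98.10718536376953, 197.42556762695312), 85.91438293457031)
side cutters 0.6 [268. 135.] 335 [ 0.597 -0.435  0.   ] ((264.8999938964844, 132.8000030517578), (37.63109588623047, 12.965337753295898), 18.43494987487793)
```

View pics/c1.png

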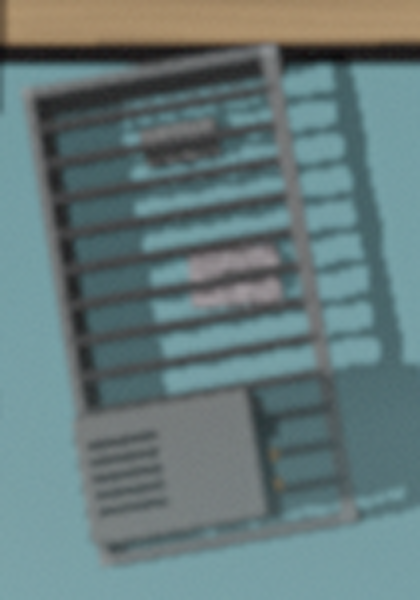

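View pics/c2.png

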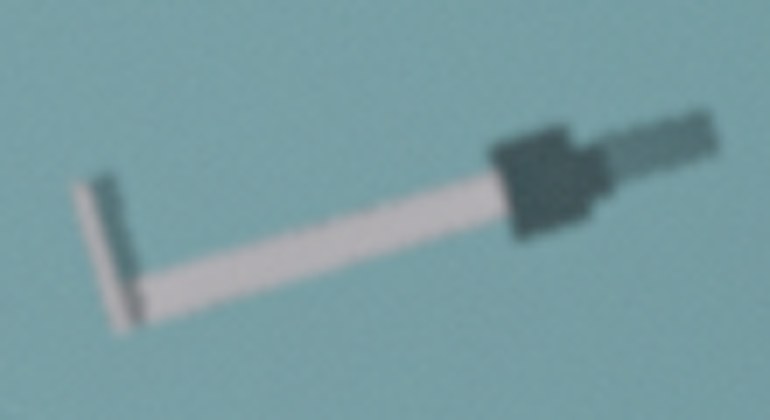

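View pics/c3.png

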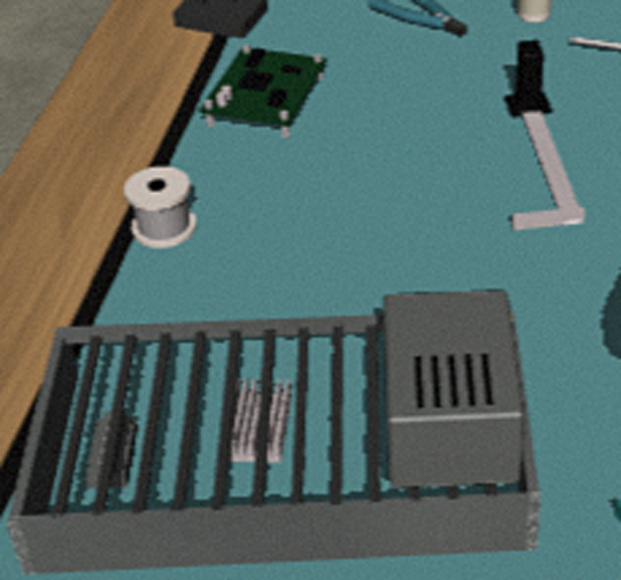

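```bash
cat > fit.py <<'E'
from h import *
from scipy.optimize import minimize
SH={"probe":[((-.01,-.01,0),(.205,.01,.005)),((.199,-.06,0),(.205,.01,.016)),((-.015,-.012,0),(.015,.012,.076)),((-.018,-.023,0),(.018,.023,.006))],
"heatsink":[((-.035,-.022,0),(.035,.022,.022))],"terminal_block":[((-.03,-.015,0),(.03,.015,.022))],
"riser":[((-.1,-.188,0),(.1,.188,.058)),((-.045,.08,.058),(.085,.176,.133))]}
S=4
def render(P,pose,t):
    x,y,th=pose;c,s=np.cos(th),np.sin(th);m=np.zeros((420*S,560*S),np.uint8)
    for lo,hi in SH[t]:
        v=np.array([[a,b,d] for a in(lo[0],hi[0]) for b in(lo[1],hi[1]) for d in(lo[2],hi[2])])
        p=proj(P,np.c_[x+c*v[:,0]-s*v[:,1],y+s*v[:,0]+c*v[:,1],v[:,2]])
        p=((p+.5)*S-.5).astype(np.float32)
        cv2.fillConvexPoly(m,np.round(cv2.convexHull(p)[:,0]*16).astype(np.int32),255,cv2.LINE_8,4)
    return cv2.resize(m,(560,420),interpolation=cv2.INTER_AREA)/255.
def fit(t,masks,p0):
    def cost(p):
        c=0
        for P,M in masks:
            r=render(P,p,t); c+=np.abs(r-M).sum()/np.maximum(r,M).sum()
        return c
    best=None
    for d in(.01,.004):
        x=p0 if best is None else best.x
        best=minimize(cost,x,method="Nelder-Mead",options=dict(initial_simplex=np.array([x,x+[d,0,0],x+[0,d,0],x+[0,0,8*d]]),maxiter=120))
    return best.x,best.fun
E
python3 - <<'E'
from fit import *
P={n:campose(n) for n in("top","side")}
near={"probe":(.45,-.2),"heatsink":(.655,.23),"terminal_block":(.755,.275),"riser":(.58,.26)}
init={"probe":[.458,-.25,1.8],"heatsink":[.655,.23,1.7],"terminal_block":[.755,.27,1.7],"riser":[.63,.265,1.7]}
out={n:cv2.imread(f"pics/{n}0.png") for n in P}
for t in SH:
    ms={}
    for n in P:
        if t=="x":continue
        snapshot(n)
        for d in silhouettes(n,t):
            w=unproj(P[n],d["pixel"],0.)[0,:2]
            if np.hypot(*(w-near[t]))<.07 and n not in ms:
                m=d["region"].astype(np.uint8)
                if t!="probe": m=cv2.morphologyEx(m,cv2.MORPH_CLOSE,np.ones((7,7)))
                ms[n]=m
    for use in (["top","side"],["top"],["side"]):
        u=[(P[n],ms[n].astype(float)) for n in use if n in ms]
        if not u: print("none",t,use);continue
        x,f=fit(t,u,np.array(init[t])); print(t,use,np.round(x,4),round(f,3),len(u))
        if len(use)==2:
            for n in P:
                for lo,hi in SH[t]: box(P[n],out[n],x,lo,hi,(0,0,255))
i=out["top"];cv2.imwrite("pics/f1.png",cv2.resize(i[95:255,150:400],None,fx=3.2,fy=3.2,interpolation=cv2.INTER_CUBIC))
i=out["side"];cv2.imwrite("pics/f2.png",cv2.resize(i[130:345,110:340],None,fx=2.7,fy=2.7,interpolation=cv2.INTER_CUBIC))
E
```

```text
probe ['top', 'side'] [ 0.4627 -0.2565  1.8608] 0.297 2
probe ['top'] [ 0.4622 -0.2563  1.8617] 0.126 1
probe ['side'] [ 0.464  -0.2563  1.8554] 0.145 1
heatsink ['top', 'side'] [0.6454 0.2322 1.71  ] 0.25 2
heatsink ['top'] [0.6456 0.2325 1.701 ] 0.088 1
heatsink ['side'] [0.6451 0.2324 1.758 ] 0.155 1
terminal_block ['top', 'side'] [0.7539 0.2774 1.7331] 0.164 1
none terminal_block ['top']
terminal_block ['side'] [0.7539 0.2774 1.7331] 0.164 1
riser ['top', 'side'] [0.6171 0.2601 1.7466] 0.432 2
riser ['top'] [0.6164 0.2613 1.7434] 0.147 1
riser ['side'] [0.6179 0.2599 1.7454] 0.281 1
```

View pics/f1.png

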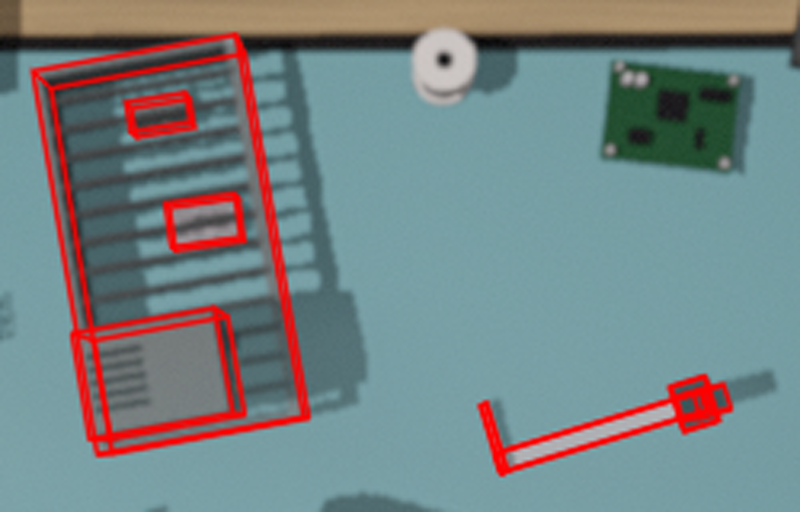

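View pics/f2.png

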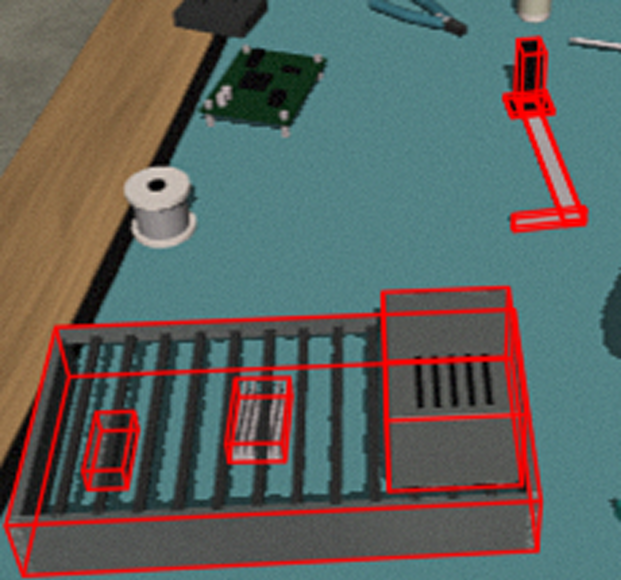

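Both views agree: the overlays sit on the grey probe, the riser, the heatsink and the terminal block. Probe is at (0.463, -0.256), yaw 1.86; riser at (0.617, 0.260), yaw 1.746; heatsink is 32 mm in front of the riser centre and at y = -23 mm. Next I'll work out the moves.

```bash
cat >> h.py <<'E'
RI=(0.617,0.260,1.746)
def r2w(x,y): c,s=np.cos(RI[2]),np.sin(RI[2]); return np.array([RI[0]+c*x-s*y,RI[1]+s*x+c*y])
def w2r(x,y): c,s=np.cos(RI[2]),np.sin(RI[2]); dx,dy=x-RI[0],y-RI[1]; return np.array([c*dx+s*dy,-s*dx+c*dy])
def st():
    s=get_state(); M=R.from_rotvec(s["tool_rot"]).as_matrix()
    print("t",round(s["time"],2),"p",np.round(s["position"],4),"yawx",round(np.arctan2(M[1,0],M[0,0]),4),"yaxis",np.round(M[:,1],3),"zaxis",np.round(M[:,2],2),"F",np.round(s["ft_force"],1),"w",round(s["gripper_width"],4),"q",np.round(s["q"],2)); return s,M
E
python3 - <<'E'
from h import *
s,M=st()
yx=np.arctan2(M[1,0],M[0,0])
for a in(1.861+np.pi/2,1.861-np.pi/2):
    d=(a-yx+np.pi)%(2*np.pi)-np.pi; print("turn",d,np.degrees(d)/6)
print((np.array([.4627,-.2565,.033])-s["position"])/.03)
for n in((-.33,.075),(-.181,.075),(-.181,.012),(-.33,.012)): print(n,r2w(*n))
print(w2r(.6454,.2322),w2r(.754,.277))
E
```

```text
t 1.65 p [0.1807 0.5195 0.2313] yawx 1.236 yaxis [ 0.  0. -1.] zaxis [-0.94  0.33 -0.  ] F [-0.9  0.5 -0.8] w 0.0856 q [ 1.17  0.3   1.52 -0.    1.32 -0.07]
turn 2.195804433503451 20.968387779310394
turn -0.9457882200863414 -9.031612220689599
[  9.39884178 -25.86505532  -6.60989234]
(-0.33, 0.075) [ 0.60067004 -0.0780212 ]
(-0.181, 0.075) [0.57469804 0.06869777]
(-0.181, 0.012) [0.63673358 0.07967921]
(-0.33, 0.012) [ 0.66270558 -0.06703975]
[-0.03232478 -0.02311944] [-0.00714054 -0.13786592]
```

>>> {"fn": "arm_command", "kwargs": {"increments": [[1, -1.5, 0, -0.5], [1.6, -3, 0, -1], [2.2, -4.5, 0, -1.5], [2.7, -6, 0, -2], [3.3, -7.5, 0, -2.5], [3.9, -9, 0, -3], [4.4, -10.5, -0.2, -3.6], [5, -12, -0.4, -4.2], [5.5, -13.5, -0.6, -4.8], [6, -15, -0.8, -5.4], [6.5, -16.5, -1, -6], [7, -18, -1.2, -6.6]], "jaw": 1}}

```text
time: 2.85
position: [0.391, -0.0226, 0.1954]
tool_rot: [-1.529, -0.426, 0.424]
ft_force: [1.0, 0.3, 0.1]
gripper_width: 0.0856
```

```bash
python3 - <<'E'
from h import *
s,M=st()
print((np.array([.4627,-.2565,.15])-s["position"])/.03, (1.861-np.pi/2-np.arctan2(M[1,0],M[0,0]))*180/np.pi/6)
E
```

```text
t 2.85 p [ 0.391  -0.0226  0.1954] yawx 0.5421 yaxis [ 0.001 -0.    -1.   ] zaxis [-0.52  0.86 -0.  ] F [1.  0.3 0.1] w 0.0856 q [-0.15 -0.02  1.98  0.    1.19 -0.69]
[ 2.39112873 -7.7954351  -1.51298465] -2.4050930778037674
```

>>> {"fn": "arm_command", "kwargs": {"increments": [[0.4, -1.5, -0.2, -0.5], [0.9, -3, -0.4, -1], [1.4, -4.5, -0.7, -1.5], [1.9, -6, -1, -2], [2.2, -7.2, -1.3, -2.3], [2.4, -7.8, -1.5, -2.4], [2.4, -7.8, -1.5, -2.4], [2.4, -7.8, -1.5, -2.4]]}}

```text
time: 3.65
position: [0.4628, -0.2564, 0.1502]
tool_rot: [-1.559, -0.228, 0.228]
ft_force: [-1.0, 0.4, 1.2]
gripper_width: 0.0852
```

```bash
python3 - <<'E'
from fit import *
s,M=st(); P=campose("wrist",s); im=snapshot("wrist"); o=im.copy()
for lo,hi in SH["probe"]: box(P,o,(.4627,-.2565,1.861),lo,hi,(0,0,255))
cv2.imwrite("pics/w1.png",np.hstack([o]))
E
```

```text
t 3.65 p [ 0.4628 -0.2564  0.1502] yawx 0.2906 yaxis [ 0.001  0.    -1.   ] zaxis [-0.29  0.96 -0.  ] F [-1.   0.4  1.2] w 0.0852 q [-0.58  0.34  1.67  0.    1.13 -0.87]
```

View pics/w1.png

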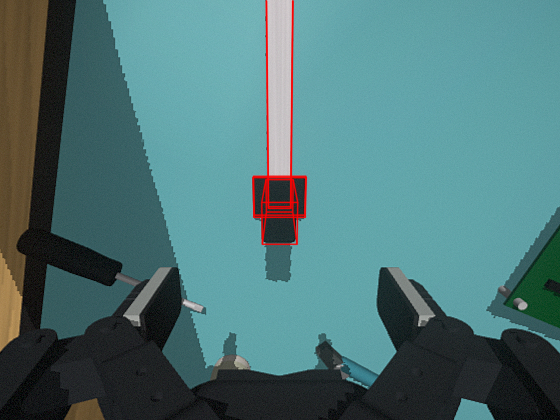

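The wrist picture shows the grey probe's handle at (280,210), and the model overlay matches to about a pixel. It's centred between the fingers, so I'll descend and grip.

>>> {"fn": "arm_command", "kwargs": {"increments": [[0, 0, -0.8, 0], [0, 0, -1.6, 0], [0, 0, -2.4, 0], [0, 0, -3.1, 0], [0, 0, -3.6, 0], [0, 0, -3.9, 0], [0, 0, -3.9, 0]]}}

```text
time: 4.4
position: [0.4627, -0.2552, 0.0333]
tool_rot: [-1.558, -0.23, 0.229]
ft_force: [0.8, -0.2, 0.2]
gripper_width: 0.0852
```

>>> {"fn": "arm_command", "kwargs": {"increments": [[0, 0, 0, 0], [0, 0, 0, 0], [0, 0, 0, 0], [0, 0, 0, 0], [0, 0, 0, 0], [0, 0, 0, 0], [0, 0, 0, 0], [0, 0, 0, 0], [0, 0, 0, 0], [0, 0, 0, 0]], "jaw": -1}}

```text
time: 5.4
position: [0.4628, -0.2553, 0.0337]
tool_rot: [-1.559, -0.23, 0.229]
ft_force: [-1.3, 1.7, 6.9]
gripper_width: 0.0235
```

>>> {"fn": "arm_command", "kwargs": {"increments": [[0, 0, 0.1, 0], [0, 0, 0.2, 0], [0, 0, 0.3, 0], [0, 0, 0.3, 0]]}}

```text
time: 5.8
position: [0.463, -0.2554, 0.0431]
tool_rot: [-1.559, -0.23, 0.229]
ft_force: [-0.6, -0.1, -1.0]
gripper_width: 0.0232
```

```bash
python3 - <<'E'
from fit import *
s,M=st()
for n in("top","side"):
    cv2.imwrite(f"pics/{n}1.png",snapshot(n))
t=np.r_[r2w(-.335,.077),s["position"][2]]
print((t-s["position"])/.03,(1.746-np.pi/2-np.arctan2(M[1,0],M[0,0]))*180/np.pi/6)
i=cv2.imread("pics/side1.png");cv2.imwrite("pics/g1.png",cv2.resize(i[110:260,200:400],None,fx=3.5,fy=3.5,interpolation=cv2.INTER_CUBIC))
E
```

```text
t 5.8 p [ 0.463  -0.2554  0.0431] yawx 0.2923 yaxis [ 0.001 -0.    -1.   ] zaxis [-0.29  0.96 -0.  ] F [-0.6 -0.1 -1. ] w 0.0232 q [-0.57  0.49  1.74  0.    0.91 -0.87]
[4.55250576 5.73583536 0.        ] -1.117777139218975
```

View pics/g1.png

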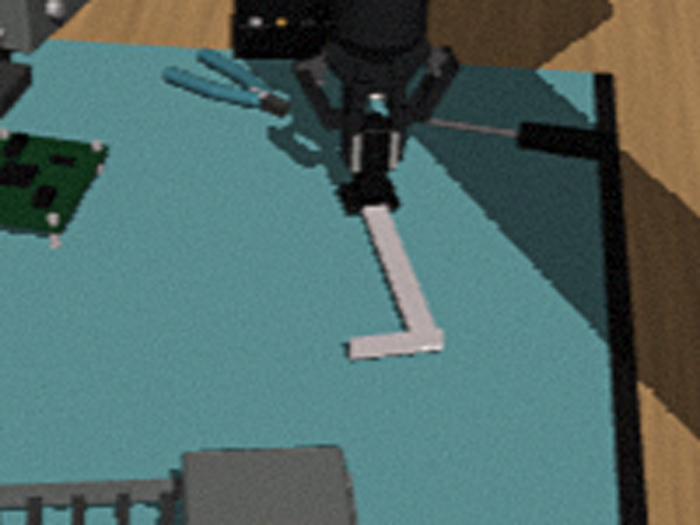

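The handle is gripped (opening 23 mm), and the probe hangs level, lifted about 10 mm. Next is the pre-entry pose in front of the shelf.

>>> {"fn": "arm_command", "kwargs": {"increments": [[0.3, 0.4, 0, -0.1], [0.9, 1.1, 0, -0.3], [1.6, 2, 0, -0.5], [2.3, 2.9, 0, -0.7], [3, 3.8, 0, -0.9], [3.7, 4.7, 0, -1.1], [4.2, 5.3, 0, -1.1], [4.5, 5.7, 0, -1.1], [4.5, 5.7, 0, -1.1], [4.5, 5.7, 0, -1.1]]}}

```text
time: 6.9
position: [0.5973, -0.0847, 0.0424]
tool_rot: [-1.566, -0.139, 0.139]
ft_force: [-1.1, 0.7, -1.3]
gripper_width: 0.0232
```

```bash
python3 - <<'E'
from fit import *
s,M=st(); yaw=np.arctan2(M[1,0],M[0,0])+np.pi/2
d=-.0012; pp=(s["position"][0]+d*np.cos(yaw),s["position"][1]+d*np.sin(yaw),yaw); print("probe",pp,w2r(*pp[:2]))
dz=s["position"][2]-.0335
outs=[]
for n,(a,b,c,e) in {"top":(95,245,150,400),"side":(130,345,110,400)}.items():
    P=campose(n); o=snapshot(n)
    for lo,hi in SH["probe"]: box(P,o,pp,np.add(lo,(0,0,dz)),np.add(hi,(0,0,dz)),(0,0,255))
    cv2.imwrite(f"pics/e_{n}.png",cv2.resize(o[a:b,c:e],None,fx=2.7,fy=2.7,interpolation=cv2.INTER_CUBIC))
for tgt in((-.178,.077),(-.178,.012)):
    print((r2w(*tgt)-np.array(pp[:2]))/.03)
E
```

```text
t 6.9 p [ 0.5973 -0.0847  0.0424] yawx 0.1771 yaxis [-0. -0. -1.] zaxis [-0.18  0.98 -0.  ] F [-1.1  0.7 -1.3] w 0.0232 q [-0.2   0.63  1.52 -0.    1.   -0.38]
probe (np.float64(0.5975544976072896), np.float64(-0.08584355954036202), np.float64(1.7478876947259507)) [-0.33715954  0.07943135]
[-0.8449587   5.23822606]
[1.28853859 5.6158949 ]
```

View pics/e_top.png

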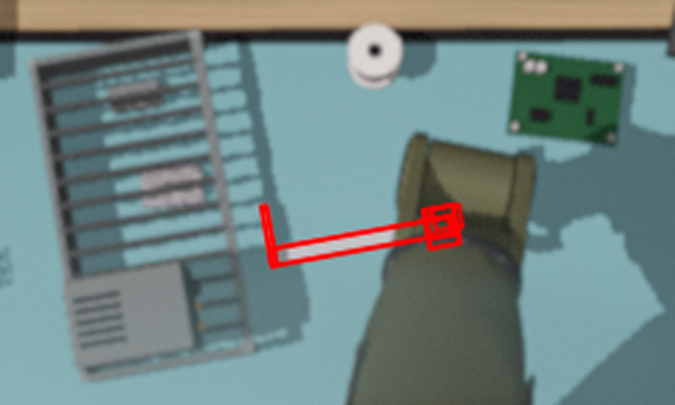

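View pics/e_side.png

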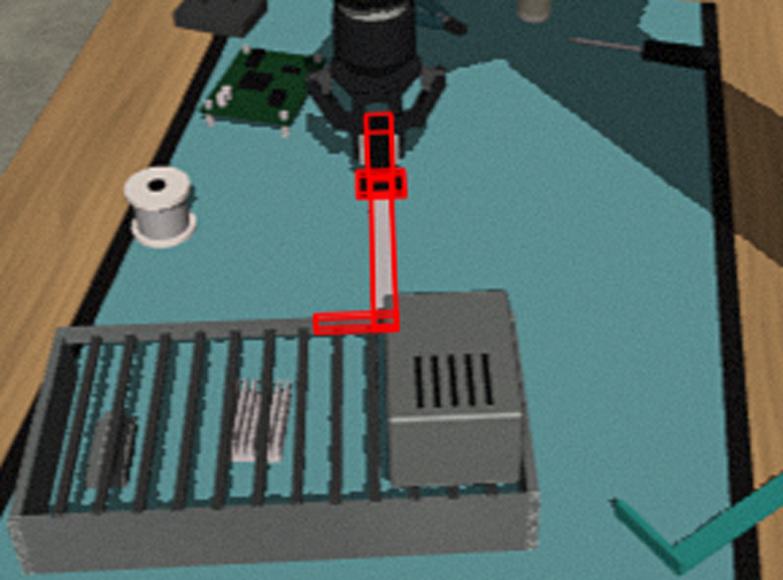

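>>> {"fn": "arm_command", "kwargs": {"increments": [[-0.05, 0.3, 0, 0], [-0.13, 0.8, 0, 0], [-0.21, 1.3, 0, 0], [-0.3, 1.9, 0, 0], [-0.4, 2.5, 0, 0], [-0.5, 3.1, 0, 0], [-0.6, 3.7, 0, 0], [-0.69, 4.3, 0, 0], [-0.77, 4.8, 0, 0], [-0.84, 5.2, 0, 0], [-0.84, 5.2, -0.1, 0], [-0.84, 5.2, -0.2, 0]]}}

```text
time: 8.2
position: [0.5721, 0.0708, 0.0364]
tool_rot: [-1.567, -0.139, 0.138]
ft_force: [-0.4, -0.8, -0.5]
gripper_width: 0.0235
```

```bash
cat > chk.py <<'E'
from fit import *
import sys
tag=sys.argv[1]
s,M=st(); yaw=np.arctan2(M[1,0],M[0,0])+np.pi/2
d=-.0012; pp=(s["position"][0]+d*np.cos(yaw),s["position"][1]+d*np.sin(yaw),yaw); print("probe",np.round(pp,4),"in riser",np.round(w2r(*pp[:2]),4))
dz=s["position"][2]-.0335
for n,(a,b,c,e) in {"top":(95,245,150,400),"side":(130,345,110,400)}.items():
    P=campose(n); o=snapshot(n); cv2.imwrite(f"pics/raw{tag}_{n}.png",o)
    for lo,hi in SH["probe"][:2]: box(P,o,pp,np.add(lo,(0,0,dz)),np.add(hi,(0,0,dz)),(0,0,255))
    cv2.imwrite(f"pics/{tag}_{n}.png",cv2.resize(o[a:b,c:e],None,fx=2.7,fy=2.7,interpolation=cv2.INTER_CUBIC))
for tgt in sys.argv[2:]:
    print(tgt,(r2w(*eval(tgt))-np.array(pp[:2]))/.03)
E
python3 chk.py i1 "(-.178,.012)"
```

```text
t 8.2 p [0.5721 0.0708 0.0364] yawx 0.1764 yaxis [ 0. -0. -1.] zaxis [-0.18  0.98 -0.  ] F [-0.4 -0.8 -0.5] w 0.0235 q [ 0.06  0.59  1.6  -0.    0.95 -0.12]
probe [0.5723 0.0697 1.7472] in riser [-0.1796  0.0772]
(-.178,.012) [2.13073864 0.43228854]
```

View pics/i1_side.png

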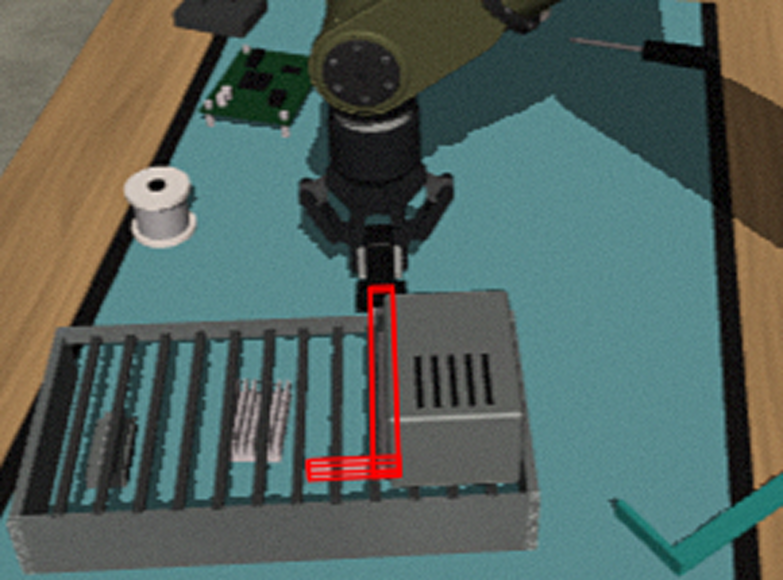

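View pics/i1_top.png

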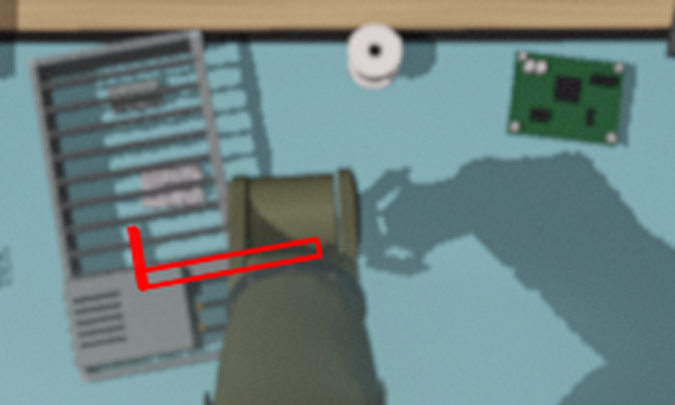

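The toe is behind the heatsink's line, with clear space on every side. Now I'll shift sideways to bring the toe behind the block.

>>> {"fn": "arm_command", "kwargs": {"increments": [[0.15, 0.03, 0, 0], [0.4, 0.08, 0, 0], [0.7, 0.14, 0, 0], [1.0, 0.2, 0, 0], [1.3, 0.26, 0, 0], [1.6, 0.32, 0, 0], [1.85, 0.38, 0, 0], [2.05, 0.42, 0, 0], [2.05, 0.42, 0, 0]]}}

```text
time: 9.2
position: [0.6339, 0.083, 0.0359]
tool_rot: [-1.567, -0.137, 0.138]
ft_force: [0.2, 0.5, -0.8]
gripper_width: 0.0233
```

```bash
python3 chk.py i2 "(-.21,.013)" "(-.34,.013)" "(-.345,.013)"
```

```text
t 9.2 p [0.6339 0.083  0.0359] yawx 0.1755 yaxis [-0. -0. -1.] zaxis [-0.17  0.98 -0.  ] F [ 0.2  0.5 -0.8] w 0.0233 q [ 0.07  0.7   1.4  -0.    1.03 -0.1 ]
probe [0.6342 0.0818 1.7463] in riser [-0.1784  0.0142]
(-.21,.013) [ 0.22160837 -1.02890239]
(-.34,.013) [ 0.97694606 -5.29589697]
(-.345,.013) [ 1.00599751 -5.46001215]
```

View pics/i2_side.png

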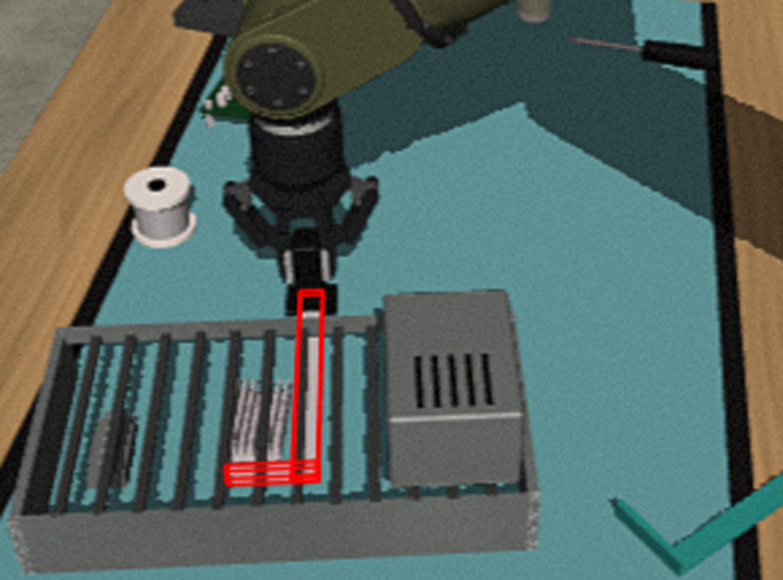

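View pics/i2_top.png

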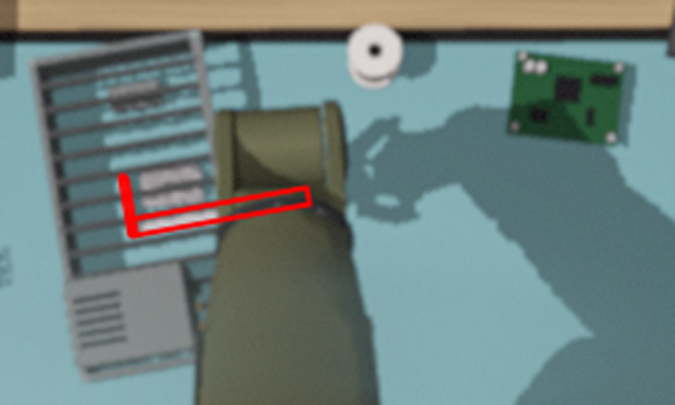

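The toe spans the block's rear edge and the bar lies beside it. Now the slow pull.

>>> {"fn": "arm_command", "kwargs": {"increments": [[0.03, -0.15, 0, 0], [0.06, -0.35, 0, 0], [0.11, -0.6, 0, 0], [0.16, -0.9, 0, 0], [0.22, -1.2, 0, 0], [0.28, -1.5, 0, 0], [0.34, -1.8, 0, 0], [0.39, -2.1, 0, 0], [0.44, -2.4, 0, 0], [0.49, -2.6, 0, 0], [0.51, -2.7, 0, 0], [0.51, -2.7, 0, 0]]}}

```text
time: 10.5
position: [0.6486, 0.0015, 0.0358]
tool_rot: [-1.567, -0.137, 0.138]
ft_force: [0.1, 0.6, -1.0]
gripper_width: 0.0235
```

```bash
python3 chk.py i3 "(-.345,.013)"
```

```text
t 10.5 p [0.6486 0.0015 0.0358] yawx 0.175 yaxis [-0.001 -0.    -1.   ] zaxis [-0.17  0.98 -0.  ] F [ 0.1  0.6 -1. ] w 0.0235 q [-0.05  0.72  1.37 -0.    1.05 -0.23]
probe [6.4880e-01 3.0000e-04 1.7458e+00] in riser [-0.2613  0.014 ]
(-.345,.013) [ 0.5180271 -2.7418653]
```

View pics/i3_side.png

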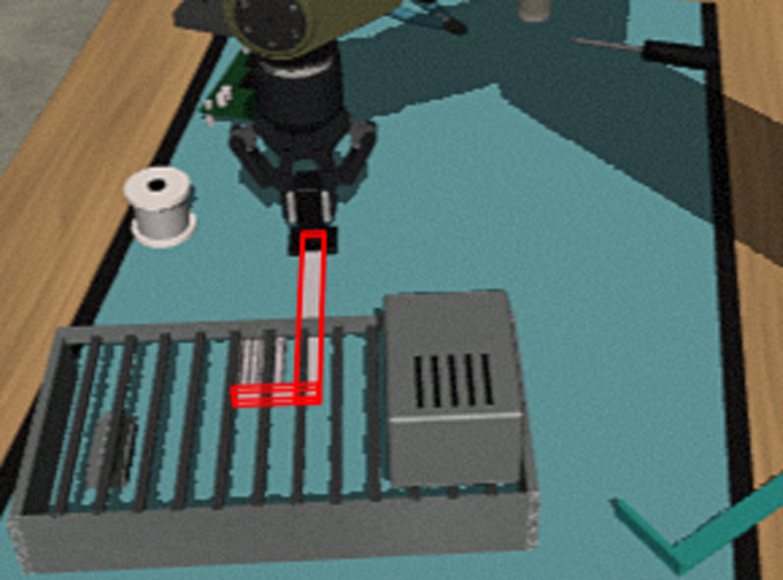

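The block is following the toe. I'll keep pulling.

>>> {"fn": "arm_command", "kwargs": {"increments": [[0.03, -0.15, 0, 0], [0.06, -0.35, 0, 0], [0.11, -0.6, 0, 0], [0.17, -0.9, 0, 0], [0.23, -1.2, 0, 0], [0.28, -1.5, 0, 0], [0.34, -1.8, 0, 0], [0.4, -2.1, 0, 0], [0.46, -2.4, 0, 0], [0.5, -2.6, 0, 0], [0.53, -2.8, 0, 0], [0.53, -2.8, 0, 0]]}}

```text
time: 11.8
position: [0.6644, -0.0828, 0.0357]
tool_rot: [-1.567, -0.137, 0.138]
ft_force: [1.0, 0.0, -0.8]
gripper_width: 0.0236
```

```bash
python3 chk.py i4
```

```text
t 11.8 p [ 0.6644 -0.0828  0.0357] yawx 0.1749 yaxis [-0.001 -0.    -1.   ] zaxis [-0.17  0.98 -0.  ] F [ 1.   0.  -0.8] w 0.0236 q [-0.18  0.76  1.3  -0.    1.08 -0.35]
probe [ 0.6647 -0.084   1.7457] in riser [-0.347  0.013]
```

View pics/i4_side.png

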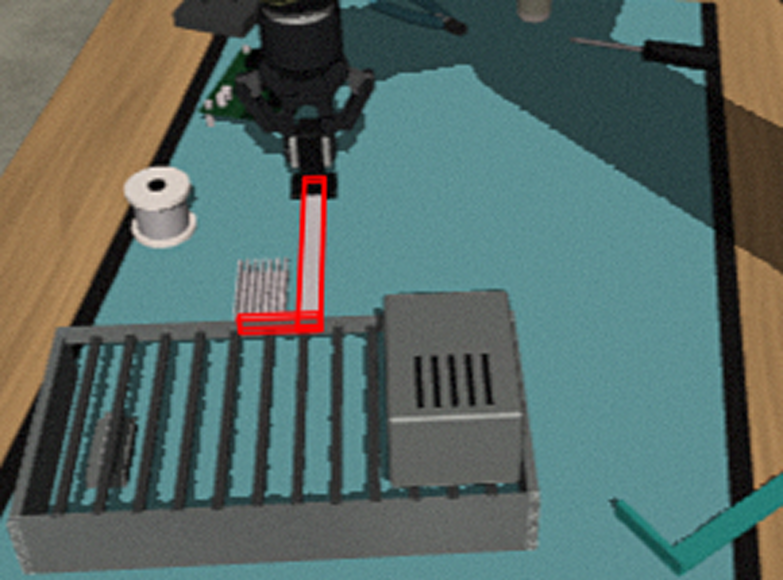

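View pics/i4_top.png

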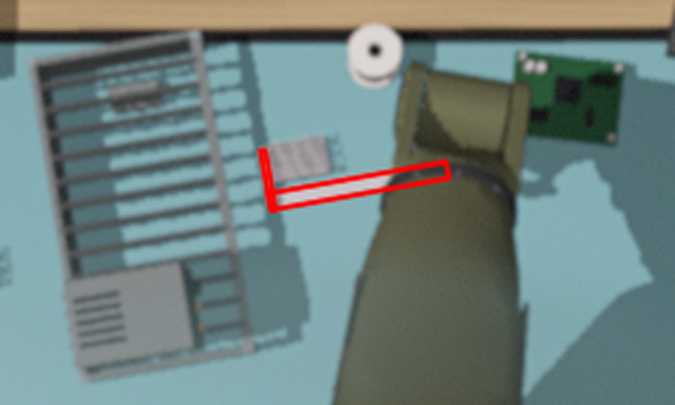

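Both the block and the toe are well clear of the front edge, by about 45 mm. Next: lower the last 2 mm, release and rise.

>>> {"fn": "arm_command", "kwargs": {"increments": [[0, 0, -0.03, 0], [0, 0, -0.06, 0], [0, 0, -0.08, 0], [0, 0, -0.08, 0]]}}

```text
time: 12.3
position: [0.6644, -0.0817, 0.0338]
tool_rot: [-1.567, -0.137, 0.139]
ft_force: [-3.6, 1.7, 5.1]
gripper_width: 0.0236
```

>>> {"fn": "arm_command", "kwargs": {"increments": [[0, 0, 0, 0], [0, 0, 0, 0], [0, 0, 0, 0], [0, 0, 0, 0], [0, 0, 0, 0], [0, 0, 0, 0], [0, 0, 0, 0], [0, 0, 0, 0]], "jaw": 1}}

```text
time: 13.1
position: [0.6644, -0.0817, 0.0338]
tool_rot: [-1.567, -0.137, 0.139]
ft_force: [-1.0, 0.5, -0.4]
gripper_width: 0.085
```

>>> {"fn": "arm_command", "kwargs": {"increments": [[0, 0, 0.4, 0], [0, 0, 1, 0], [0, 0, 1.8, 0], [0, 0, 2.8, 0], [0, 0, 3.8, 0], [-0.3, -0.3, 4.8, 0], [-1, -1, 5.5, 0], [-2, -2, 6, 0], [-3, -3, 6, 0], [-4, -4, 6, 0], [-5, -4.5, 6, 0], [-5, -4.5, 6, 0]]}}

```text
time: 14.3
position: [0.512, -0.2186, 0.2151]
tool_rot: [-1.568, -0.135, 0.136]
ft_force: [0.4, -0.2, -0.3]
gripper_width: 0.0855
```

```bash
python3 - <<'E'
from fit import *
st()
init={"probe":[.6647,-.084,1.7457],"heatsink":[.67,.075,1.72],"terminal_block":[.754,.277,1.733]}
P={n:campose(n) for n in("top","side")}; out={}
for n in P: out[n]=snapshot(n); cv2.imwrite(f"pics/fin_{n}.png",out[n])
for t in init:
    u=[]
    for n in P:
        for d in silhouettes(n,t):
            w=unproj(P[n],d["pixel"],0.)[0,:2]
            L=.09 if t=="probe" else 0
            c=np.array(init[t][:2])+L*np.array([np.cos(1.746),np.sin(1.746)])
            if np.hypot(*(w-c))<.1:
                m=d["region"].astype(np.uint8)
                if t[0]=="t": m=cv2.morphologyEx(m,cv2.MORPH_CLOSE,np.ones((7,7)))
                u.append((P[n],m.astype(float)));break
    if not u: print(t,"none");continue
    x,f=fit(t,u,np.array(init[t])); print(t,len(u),np.round(x,4),round(f,3),"riser",w2r(*x[:2]))
    for n in P:
        for lo,hi in SH[t]: box(P[n],out[n],x,lo,hi,(0,0,255))
for n in("spool","board","cutters"):
    for cam in P: print(n,cam,[(round(d["score"],2),np.round(d["pixel"])) for d in silhouettes(cam,n)[:1]])
for n,(a,b,c,e) in {"top":(95,245,150,450),"side":(110,345,110,400)}.items():
    cv2.imwrite(f"pics/z_{n}.png",cv2.resize(out[n][a:b,c:e],None,fx=2.5,fy=2.5,interpolation=cv2.INTER_CUBIC))
E
```

```text
t 14.3 p [ 0.512  -0.2186  0.2151] yawx 0.1727 yaxis [-0.    -0.001 -1.   ] zaxis [-0.17  0.99 -0.  ] F [ 0.4 -0.2 -0.3] w 0.0855 q [-0.47  0.33  1.52 -0.    1.29 -0.64]
probe 2 [ 0.6652 -0.0839  1.7456] 0.475 riser [-0.3470358   0.01252248]
heatsink 2 [0.677  0.0839 1.7075] 0.324 riser [-0.18384812 -0.02840423]
terminal_block 1 [0.7533 0.2768 1.7747] 0.195 riser [-0.0072202  -0.13711584]
spool top [(0.83, array([287., 117.]))]
spool side [(0.61, array([165., 204.]))]
board top [(0.65, array([357., 131.]))]
board side [(0.56, array([207., 162.]))]
cutters top [(0.72, array([422., 172.]))]
cutters side [(0.73, array([263., 135.]))]
```

View pics/z_top.png

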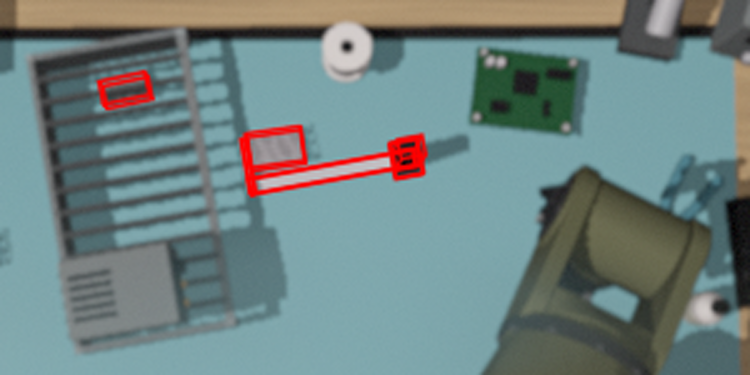

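View pics/z_side.png

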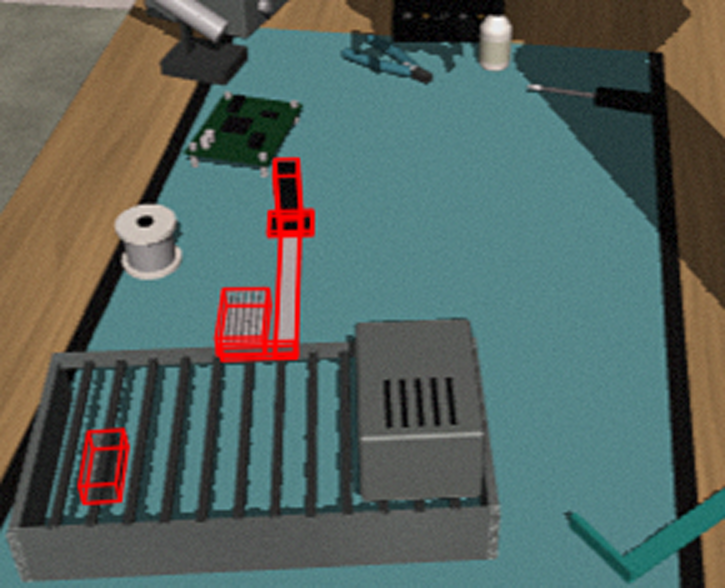

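The block, the toe and the bar all lie on the mat, with more than 40 mm to the shelf's front edge. The other objects are where they were, and the gripper is free and raised. I'll hand in.

```bash
python3 -c "
from bench import *
print(hand_in())"
```

```text
the job is handed in; nothing more can be done
None
```

The heatsink is out on the mat in front of the shelf, and the probe is lying flat beside it. I gripped the grey probe by its handle, slid it in beside the heatsink and moved the toe behind it. I then pulled about 170 mm straight out, lowered the probe, released it and raised the arm. The last move ended at 14.3 s, against the 48 s limit.

**Last checks:**
- **Clearance:** the camera fits put the heatsink's rear edge and the probe's toe about 40–50 mm in front of the shelf's front edge.
- **Forces:** the highest reading at the end of a move was about 7 N.
- **Gripper:** in the camera checks it never came near the heatsink, only gripping the handle.
- **Terminal block:** its position agrees with the first fit to about 1 mm. Its fitted angle differs by 0.04 rad, but it shows in only one usable mask through the slats, so I put that down to fit noise.
- **Spool, board and cutters:** they are where they were, to within 1–3 pixels.
- **Heatsink fit:** the final fit is looser than the first (0.32 against 0.25), and I estimate it is good to a few millimetres.

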